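Locate a quadcopter hub casting in its drilling jig

TASK

The hub casting was dropped into the drilling jig and its front edge is still riding up on the two brass lifting pins. Press it down until it sits flat on the jig's rest strips, then slide it straight back until its long edge is square against the two rear stops, and then slide it along them until it also meets the single end stop. Leave it sitting there flat and touching all three stops, with nothing else on the bench disturbed.

Things in the scene. Friction and masses are not known exactly. Their poses are not given: they have to be found in the camera images.
- jig: Drilling jig, bolted down; place and heading vary. Dark plate 210 (its x) x 240 (y) x 15 mm. Origin: centre of its underside, on the bench; z up, +x to the two rear stops, +y to the end stop. Bright rest strips 8 mm high run along y: rear at x +16 to +28, front (in three pieces) at x -44 to -28. Two straps with black knobs, swung aside at (+91, 0) and (-58, +97), are its tallest parts, 58 mm.
- jig_seat (a point): Point on the jig, axes as the jig's, level with the tops of the rest strips, 23 mm above the bench: where the origin of the hub casting lies when it is fully home (flat on the rests and touching all three stops).
- rear_stops (a point): Point midway between the contact faces of the two rear stops (x = +50, y = 0 in the jig). Each is a grey block, top 41 mm above the bench, with a round steel nose whose face the hub's +x edge must meet, 32 mm to either side of this point along the jig's y.
- end_stop (a point): Contact face of the end stop's nose (x = 0, y = +65 in the jig): a grey block like the rear stops, which the hub's +y edge must meet.
- lift_pins (a joint): Two brass lifting pins (9 mm thick, domed, at jig x = -36, y = -25 and +25 mm; they move together): metres that their tops stand above the rest strips. About 0.008 at the start; 0 = bottomed, level with the rests. No spring: friction holds them; about 9 N in all, the casting's weight on them included, pushes them down, and they stay down.
- hub: Hub casting of a quadcopter frame: loose light aluminium open-topped tray, 0.36 to 0.59 kg. Flange 100 (its x) x 130 (y) x 8 mm; origin: centre of its underside, z up, axes along the jig's when home. At the start its +x edge is 8 to 18 mm short of the rear stops, its +y edge 8 to 24 mm short of the end stop, yaw within 0.1 rad of square, and tilted about 0.12 rad, -x edge high.
- hub_pocket (a point): Centre of the hub's flat pocket floor, 8 mm above its underside. Pocket 72 (x) x 102 (y) mm, open above, walls 6 mm thick, tops 26 mm above this floor; a 14 mm round boss in each corner. Long (x) walls whole; each short (y) wall has two arm slots and a solid middle piece 24 mm wide. A closed fingertip can go in, press on the floor and push the walls from inside.
- hex_key: Bystander: black L-shaped hex key, 95 x 21 x 5 mm, lying on the front (-x) apron of the jig plate, loose. Origin under its long leg's middle.
- motor_a: Bystander: small brushless motor standing on the bench at the jig's -y side, 29 mm across, 39 mm tall, loose. Origin at its underside.
- motor_b: Bystander: the same kind of motor, at the jig's +y side.
- boom_red: Bystander: red moulded frame arm, 215 mm long, 38 mm high, lying on the right of the bench, loose. Origin under its middle.
- boom_white: Bystander: white moulded frame arm, the same, lying on the left of the bench.
- pliers: Bystander: pliers with grey and white handles, 180 mm long, lying on the left of the bench.
- screwdriver: Bystander: blue-handled screwdriver, 200 mm long, lying on the right of the bench.
- gps_mast: Bystander: white disc, 58 mm across, on a thin black mast with a round foot, 103 mm tall, standing on the right of the bench. Origin under its foot.
Things that resemble listed ones, but are neither listed nor needed, are in the scene too. There is more than one size of the hub; the job needs the smallest.

How it is judged:
On the way, in this order (a step that is already met when the one before it is completed fails the run):
1. the hub casting is pressed down flat on the rest strips (within 1.5 mm of their height, less than 0.02 rad of tilt, lifting pins pushed in) (angle between hub's own z axis and vertical below 0.02 rad and z of hub in the frame of jig_seat below 0.0015 m and value of joint lift_pins below 0.0015 m), for 0.2 s.
2. still flat, it is square against both rear stops (within 2 mm, less than 0.025 rad off square) (angle between hub's own z axis and vertical below 0.03 rad and x of hub in the frame of jig_seat above -0.002 m and angle between the x axis of hub and the x axis of jig, either way round below 0.025 rad), for 0.2 s.
3. still against the rear stops, it has reached the end stop (within 2 mm) (x of hub in the frame of jig_seat above -0.002 m and angle between the x axis of hub and the x axis of jig, either way round below 0.025 rad and y of hub in the frame of jig_seat above -0.002 m), for 0.2 s.
At the end, for the whole second after the job is handed in: The hub casting lies at rest, flat on the rest strips (within 1.5 mm in height and 0.02 rad of tilt) with the lifting pins pushed in, within 2 mm of touching the rear stops and the end stop, and less than 0.025 rad off square with the jig (all of step 1 and all of step 3 and x of hub in the frame of jig_seat below 0.002 m and y of hub in the frame of jig_seat below 0.002 m and z of hub in the frame of jig_seat above -0.0015 m and linear speed of hub below 0.01 m/s).
It fails at once if the casting is lifted out of the jig (more than 25 mm above its rests) (z of hub in the frame of jig_seat above 0.025 m).
It fails at once if a bystander is pushed more than 30 mm from its place (distance of any of hex_key, motor_a, motor_b, boom_red, boom_white, pliers, screwdriver, gps_mast from where it was at the start of the episode above 0.03 m).
It also fails if it takes over 51 s, if anything falls off the work surface, if the arm or the gripper's body presses on something with over 40 N, if the wrist force passes 120 N, or if a joint passes its speed limit or range.

ROBOT

A 6-joint arm with a two-finger parallel gripper is mounted at the origin on the work surface. World frame = base frame: x ahead of the robot, y to its left, z up, the work surface at z = 0. Lengths are in m, angles in rad, forces in N, time in s.
With the tool pointing down it reaches from about 0.3 to 0.875 m from the base axis. Payload 6.4 kg.
Tool frame: the origin (TCP) lies midway between the tips of the shut fingers; the grasp point (between the pads) lies 19 mm behind it; z points along the fingers, y is the direction in which the jaws open and shut (so a half turn about z gives the same grasp; the last joint's range is limited). The gripper opens to 88 mm and grips with 3 to 60 N. Pads are 18 mm wide; open, the fingers measure 123 mm over their backs; the gripper's body (75 mm by 187 mm) begins 45 mm behind the grasp point.
Start: joints at [-1.534, 0.181, 1.607, -0, 1.354, -0.206], TCP at [0.138, -0.558, 0.239] pointing down, gripper open.
Joint ranges: [-2.99, 2.99], [-0.89, 2.07], [0.3, 2.58], [-1.14, 4.28], [0, 2.63], [-3.12, 3.12]. Speed limits (rad/s): [2.57, 2.57, 3.01, 3.14, 3.14, 3.14].

INTERFACE

Orientations are given as a rotation vector (axis times angle).
In Python, from workcell import robot gives the robot as it stands.
- The arm moves only by the tool jog_arm, never from a script. Its argument "rows" is a list of rows, each a list of 5 numbers: the shift along the tool's x, y, z in cm, then the turn about the tool's z in degrees, then the finger opening in cm, from 0 to 8.81. In form: [[tx, ty, tz, yaw, jaw], ...]. A call has 1 to 8 rows; each row is the pose to reach, as a shift and turn from the pose measured when the call began, along the tool's axes at that moment; what a row does not reach only later rows make up. A row lasts 1/10 s, in which the tool goes at most 50 mm and 8.59 degrees, less where a joint would pass 70% of its speed; a pose out of reach is approached as far as the arm can. A call with a gripper value outside its range is refused whole. The fingers move at their own pace and stop on an object; "grip_force" is the grip in N (left out, the last holds). Time passes only in rows, so rows that repeat a pose let the fingers close. It gives the time, the measured TCP pose, the force and the opening at its end, in the units of the state.
- robot.observe(): the state, without advancing time (a new reading comes with each control period).
- robot.capture(name): name is "scene" or "top" or "wrist"; returns a dict with "image" (420x560x3 uint8, red, green, blue), "intrinsics" (3x3 intrinsics, pixels), "rvec" (rotation vector, rad) and "tvec" (3), from world to camera coordinates, as OpenCV has them. Camera axes: x right, y down, z forward; pixel columns grow to the right and rows downward; lengths in m; the calibration is good to about 2 mm. A picture is of the moment at which its call begins. There is no depth.
- robot.job_done(): hands the job in, once; it reports no verdict.
The state is a dict: "time_s": time; "qpos": joint angles; "joint_velocities": joint speeds; "joint_torque": joint torques, N m; "position": TCP position; "tool_rot": TCP orientation; "wrist_force": force on the tool from outside, world axes, zero at the start; "moment": the same for the moment, N m; "grip_width": opening from 0.0 (shut) to 1.0 (fully open).
Only numpy, scipy, OpenCV 4.12 (cv2) and the standard library are available. Lean on these libraries where they do the work, as an engineer would, in place of code of your own. Each camera call takes 0.05 s, during which the arm holds its last target.

## Working session

There is one attempt and no reset: what is moved stays moved. The work goes in short steps, Python scripts to look and compute and a tool call to move; the robot and the scene stay as the last step left them, time stands still between calls to the robot, and variables do not carry over. Pictures are saved under pics/ and viewed, and the job is handed in when it is done.

Besides the shell and the picture viewer there is one more tool, called after ">>>" as name(argument=value, ...), one argument or row to a line, values as JSON. jog_arm: Moves the arm, as the interface text tells. Its arguments: {"type":"object","properties":{"rows":{"type":"array","items":{"type":"array","items":{"type":"number"}}},"grip_force":{"type":"number"}},"required":["rows"]}

```bash
mkdir -p pics; python3 - <<'E'
from workcell import robot
import cv2,pickle
d={}
for n in("scene","top","wrist"):
    c=robot.capture(n);d[n]=c;cv2.imwrite(f"pics/{n}0.png",c["image"][:,:,::-1])
    print(n,c["intrinsics"].tolist(),c["rvec"],c["tvec"])
pickle.dump(d,open("cap0.pkl","wb"))
print(robot.observe())
E
```

```text
scene [[433.7222252236201, 0.0, 287.1808386167068], [0.0, 433.7222252236201, 214.98020165720345], [0.0, 0.0, 1.0]] [ 2.4670172   0.62487349 -0.20019092] [-0.44220618 -0.13200585  1.59237515]
top [[483.2349806120256, 0.0, 281.1726829674135], [0.0, 483.2349806120256, 211.21539994118157], [0.0, 0.0, 1.0]] [ 2.16453286 -2.1068938   0.18550627] [-0.00725273  0.49155984  1.73956233]
wrist [[312.0638641270192, 0.0, 280.25964646777715], [0.0, 312.0638641270192, 207.3590410218282], [0.0, 0.0, 1.0]] [-2.28730559  1.79068535  0.25872049] [-0.57386676 -0.03812223  0.38793105]
{'time_s': 0.15, 'qpos': array([-1.53430787e+00,  1.81385024e-01,  1.60775968e+00, -6.97519356e-06,
        1.35381407e+00, -2.06309971e-01]), 'joint_velocities': array([-8.29343658e-04, -2.20511399e-03, -3.57042675e-03, -4.34018585e-05,
       -9.06561023e-04, -8.46682264e-04]), 'joint_torque': array([ 7.26472808e-04, -4.34230578e+01, -3.42174804e+01,  7.03303702e-02,
        3.55893618e-02, -7.66187804e-05]), 'position': array([ 0.1382355 , -0.55771383,  0.23801788]), 'tool_rot': array([-3.11711899e+00, -3.80288210e-01, -1.71257475e-04]), 'wrist_force': array([-0.88320226, -0.0813527 , -0.42983303]), 'moment': array([ 0.00797001, -0.01016889, -0.05872895]), 'grip_width': 0.9988382019449967}
```

View pics/scene0.png

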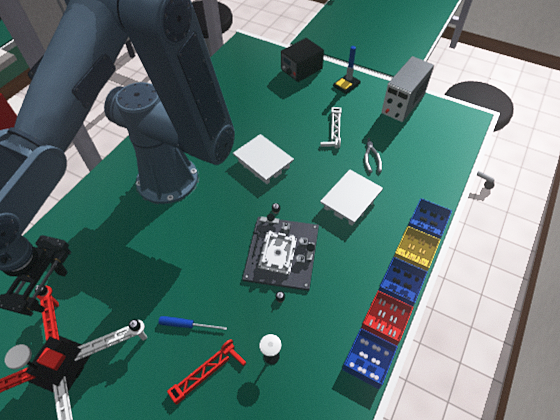

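View pics/top0.png

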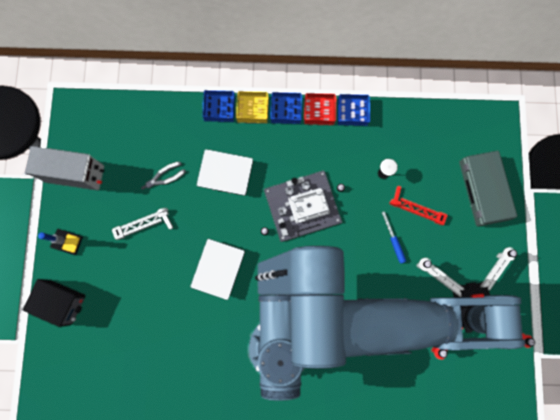

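View pics/wrist0.png

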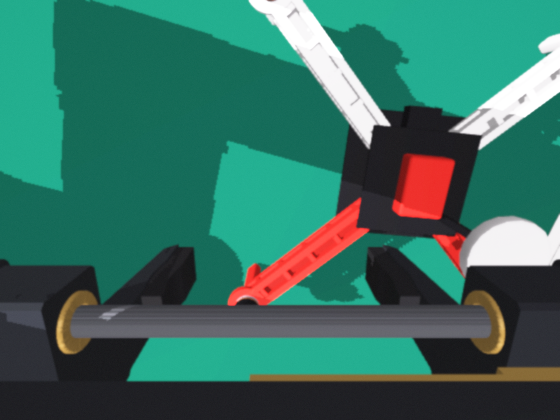

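The top view shows the jig at about (305,205), with the hub on it at (308,205). I'll zoom in there.

```bash
cat > h.py <<'E'
import numpy as np,cv2,pickle
def RT(c): return cv2.Rodrigues(c["rvec"])[0],np.asarray(c["tvec"]).reshape(3)
def ray(c,u,v,z):
    R,t=RT(c);d=R.T@np.linalg.inv(c["intrinsics"])@np.array([u,v,1.]);o=-R.T@t
    return o+d*(z-o[2])/d[2]
def proj(c,P):
    return cv2.projectPoints(np.asarray(P,float).reshape(-1,1,3),np.asarray(c["rvec"]),np.asarray(c["tvec"]),c["intrinsics"],None)[0].reshape(-1,2)
E
python3 - <<'E'
from h import *
d=pickle.load(open("cap0.pkl","rb"))
t=d["top"]["image"][160:250,250:360,::-1];s=d["scene"]["image"][195:310,225:335,::-1]
cv2.imwrite("pics/topz.png",cv2.resize(t,None,fx=6.5,fy=6.5,interpolation=2))
cv2.imwrite("pics/scz.png",cv2.resize(s,None,fx=5,fy=5,interpolation=2))
print(ray(d["top"],305,205,.02))
E
```

```text
[ 0.52125073 -0.08251153  0.02      ]
```

View pics/topz.png

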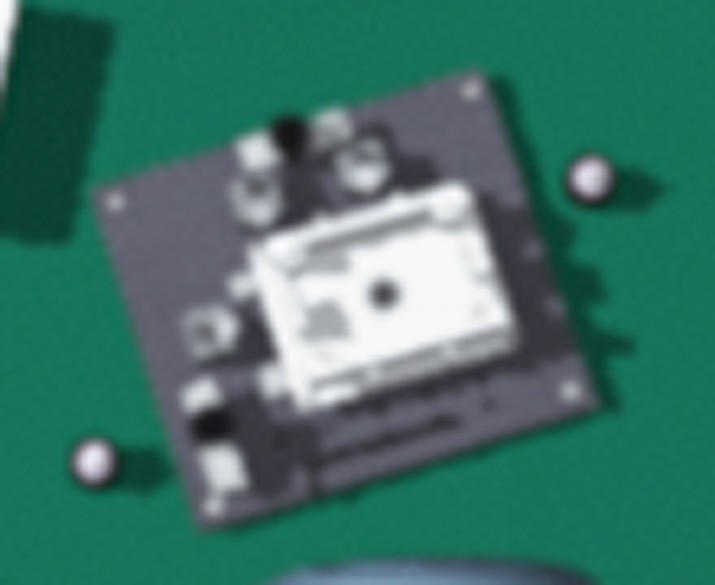

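View pics/scz.png

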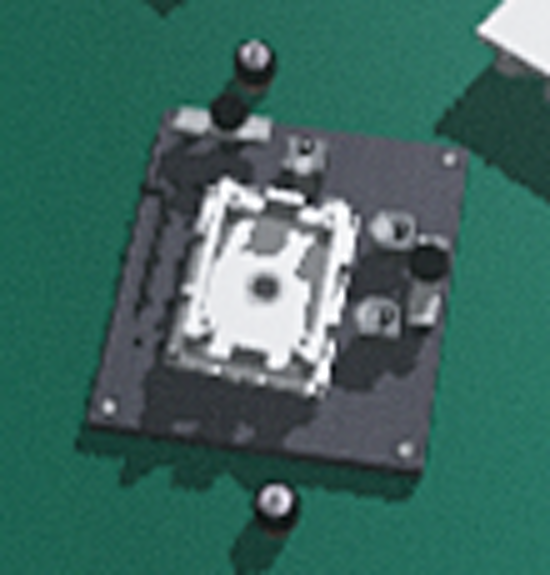

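```bash
python3 - <<'E'
from h import *
d=pickle.load(open("cap0.pkl","rb"));c=d["top"]
Z=[(93,190),(483,70),(607,405),(205,532)]
P=np.array([ray(c,u/6.5+250-.4,v/6.5+160-.4,.015)[:2] for u,v in Z]);print(P)
ctr=P.mean(0);print("ctr",ctr)
# corners in jig: TL(+x,+y) TR(+x,-y) BR(-x,-y) BL(-x,+y)
J=np.array([[.105,.12],[.105,-.12],[-.105,-.12],[-.105,.12]])
H=((P-ctr)[:,None,:]*J[:,:,None]).sum(0)
yaw=np.arctan2((J[:,0]*(P-ctr)[:,1]-J[:,1]*(P-ctr)[:,0]).sum(),(J*(P-ctr)).sum());print("yaw",yaw,np.degrees(yaw))
cs,sn=np.cos(yaw),np.sin(yaw);R=np.array([[cs,-sn],[sn,cs]]);print((J@R.T+ctr-P)*1e3)
for n in("wrist","top","scene"):
    Rr,t=RT(d[n]);print(n,-Rr.T@t,Rr[2])
E
```

```text
[[ 0.57983326  0.07325698]
 [ 0.6578515  -0.15216633]
 [ 0.46199002 -0.22564452]
 [ 0.3825962   0.00307244]]
ctr [ 0.52056775 -0.07537036]
yaw 0.3408895170676425 19.531530608228756
[[-0.42653046 -0.42823469]
 [ 1.79336408 -1.19476255]
 [-0.26125644  2.07505814]
 [-1.10557718 -0.4520609 ]]
wrist [ 0.20870201 -0.53966064  0.38272278] [-0.2745159  -0.06758045 -0.95920483]
top [0.19331618 0.01100447 1.79729478] [ 0.16746717 -0.00280215 -0.98587367]
scene [ 0.87765141 -0.6830883   1.22953196] [-0.27475327  0.5015503  -0.82034014]
```

```bash
cat >> h.py <<'E'
import json,os
def jig():
    return json.load(open("jig.json")) if os.path.exists("jig.json") else [0.5206,-0.0754,0.341]
def Rj():
    y=jig()[2];return np.array([[np.cos(y),-np.sin(y)],[np.sin(y),np.cos(y)]])
def j2w(x,y,z): return np.r_[Rj()@[x,y]+jig()[:2],z]
def w2j(P): P=np.asarray(P);return Rj().T@(P[:2]-jig()[:2])
def go(s,x,y,z,rel=0):  # jig mm target -> tool shift cm, turn deg
    R=cv2.Rodrigues(s["tool_rot"])[0]
    d=R.T@(j2w(x/1e3,y/1e3,z/1e3)-s["position"])*100
    yaw=np.arctan2(R[1,0],R[0,0]);t=-np.degrees(jig()[2]+rel-yaw)
    print("shift cm",d.round(2),"turn",round((t+180)%360-180,2))
def st(s):
    print("t",s["time_s"],"jig mm",(w2j(s["position"])*1e3).round(1),"z",round(s["position"][2]*1e3,1),"F",np.round(s["wrist_force"],1),"Fjig",(Rj().T@s["wrist_force"][:2]).round(1))
E
python3 -c "
from h import *
from workcell import robot
s=robot.observe();st(s);go(s,-50,0,200)
print(cv2.Rodrigues(s['tool_rot'])[0].round(3))"
```

```text
t 0.15 jig mm [-521.6 -326.7] z 238.0 F [-0.9 -0.1 -0.4] Fjig [-0.9  0.2]
shift cm [ 43.73 -37.13   3.86] turn -5.63
[[ 0.971  0.24  -0.   ]
 [ 0.24  -0.971  0.001]
 [ 0.    -0.001 -1.   ]]
```

>>> jog_arm(
  rows=[
    [4, -3.4, 0, -1, 0],
    [8, -6.8, 0, -2, 0],
    [12, -10.2, 0, -3, 0],
    [16, -13.6, 0, -4, 0],
    [20, -17, 0, -5, 0],
    [24, -20.4, 0, -5.6, 0],
    [28, -23.8, 0, -5.6, 0],
    [32, -27.2, 0, -5.6, 0],
  ],
  grip_force=20,
)

```text
time_s: 0.95
position: [0.3723, -0.2314, 0.2385]
tool_rot: [-3.095, -0.532, -0.001]
wrist_force: [-0.1, -2.2, -0.6]
grip_width: 0.297
```

```bash
python3 -c "
from h import *
from workcell import robot
s=robot.observe();st(s);go(s,-50,0,200);print(s['qpos'],s['grip_width'])"
```

```text
t 0.95 jig mm [-191.9  -97.4] z 238.5 F [-0.1 -2.2 -0.6] Fjig [-0.8 -2.1]
shift cm [14.18 -9.75  3.87] turn -0.05
[-8.28861452e-01 -1.38364455e-01  1.93270491e+00  9.33439337e-04
  1.34779109e+00  4.01616989e-01] 0.2967817391954037
```

>>> jog_arm(
  rows=[
    [4, -2.8, 1, 0, 0],
    [8, -5.5, 2, 0, 0],
    [11, -7.6, 3, 0, 0],
    [14.2, -9.7, 3.9, 0, 0],
    [14.2, -9.7, 3.9, 0, 0],
    [14.2, -9.7, 3.9, 0, 0],
  ],
)

```text
time_s: 1.55
position: [0.4736, -0.0918, 0.1992]
tool_rot: [-3.094, -0.535, 0.001]
wrist_force: [0.2, 0.0, 0.0]
grip_width: 0.002
```

```bash
python3 - <<'E'
from h import *
from workcell import robot
s=robot.observe();st(s)
d={n:robot.capture(n) for n in("wrist","top")};pickle.dump(d,open("cap1.pkl","wb"))
for n in d: cv2.imwrite(f"pics/{n}1.png",d[n]["image"][:,:,::-1])
E
```

```text
t 1.55 jig mm [-49.8   0.2] z 199.2 F [0.2 0.  0. ] Fjig [ 0.2 -0. ]
```

View pics/wrist1.png

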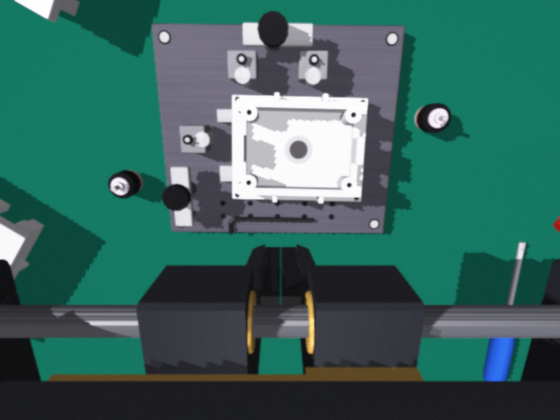

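```bash
python3 - <<'E'
from h import *
d=pickle.load(open("cap1.pkl","rb"));c=d["wrist"]
i=c["image"][15:240,145:410,::-1]
cv2.imwrite("pics/w1z.png",cv2.resize(i,(795,675)[:2],interpolation=2)[:600])
# plate corners (top z=.015)
Z=[(153,25),(404,27),(384,234),(170,232)]
P=np.array([ray(c,u,v,.015)[:2] for u,v in Z]);print(P);ctr=P.mean(0)
J=np.array([[.105,.12],[.105,-.12],[-.105,-.12],[-.105,.12]])
Q=P-ctr
yaw=np.arctan2((J[:,0]*Q[:,1]-J[:,1]*Q[:,0]).sum(),(J*Q).sum());cs,sn=np.cos(yaw),np.sin(yaw)
print(ctr,yaw,((J@np.array([[cs,-sn],[sn,cs]]).T-Q)*1e3).round(1))
E
```

```text
[[ 0.57829198  0.0727847 ]
 [ 0.65567645 -0.14955293]
 [ 0.46014331 -0.22006847]
 [ 0.38150733  0.00784017]]
[ 0.51890477 -0.07224913] 0.33309407552305514 [[ 0.6  2.7]
 [ 1.7 -1.8]
 [-1.2  0.1]
 [-1.1 -1. ]]
```

View pics/w1z.png

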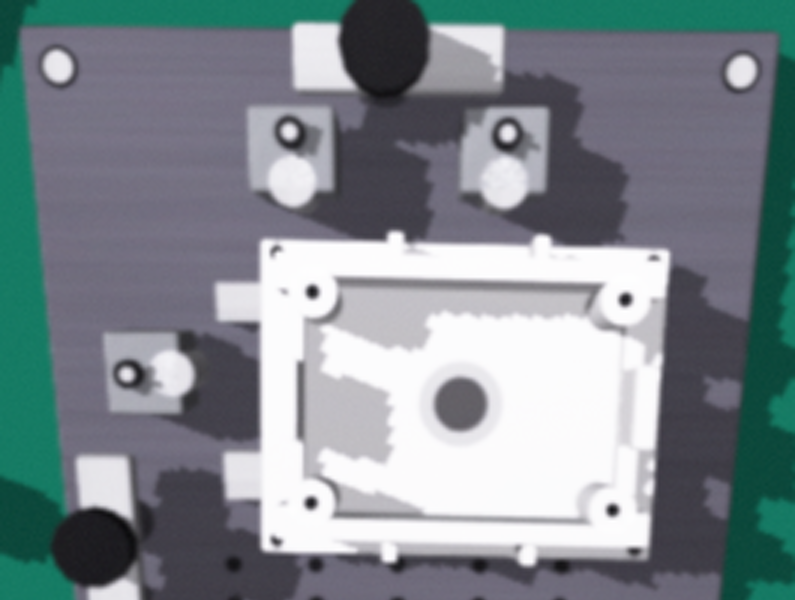

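```bash
echo "[0.5195,-0.074,0.337]">jig.json; python3 - <<'E'
from h import *
d=pickle.load(open("cap1.pkl","rb"));c=d["wrist"]
p=lambda u,v:(u/3+145-.33,v/3+15-.33)
print("hole",w2j(ray(c,*p(460,404),.037))*1e3)
for n,u,v,z in [("+x+y",262,240,.031),("+x-y",668,250,.031),("-x-y",650,558,.043),("-x+y",262,550,.043)]:
    print(n,(w2j(ray(c,*p(u,v),z))*1e3).round(1))
for n,u,v in [("rear+ nose",292,205),("rear- nose",505,208),("rear+ctr",292,182),("rear-ctr",505,184),("end ctr",172,373),("end face",195,375)]:
    print(n,(w2j(ray(c,*p(u,v),.037))*1e3).round(1))
for n,u,v in [("boss",313,292),("boss",625,300),("boss",613,509),("boss",311,503)]:
    z=.052 if v<400 else .062
    print(n,(w2j(ray(c,*p(u,v),z))*1e3).round(1))
s=d
E
```

```text
hole [ -8.17662962 -18.01907044]
+x+y [41.9 45.1]
+x-y [ 39.6 -83. ]
-x-y [-57.9 -82. ]
-x+y [-55.8  47.1]
rear+ nose [51.7 34.6]
rear- nose [ 51.2 -30.5]
rear+ctr [58.2 34.4]
rear-ctr [ 58.  -30.3]
end ctr [ 1.2 74.7]
end face [ 0.6 67.3]
boss [26.2 27.4]
boss [ 24.4 -65.8]
boss [-37.2 -64.3]
boss [-35.8  28.5]
```

The view shows the hub flange corners at about (232,95) to (361,200). The rear noses are at (242,75) and (313,76), and the end nose at (202,139). The hub is about 10 mm short of the rear stops and 22 mm short of the end stop. I'll refine the jig pose from the noses and move above the press point.

```bash
python3 - <<'E'
from h import *
from workcell import robot
p=j2w(.0014,.002,0);json.dump([p[0],p[1],0.331],open("jig.json","w"));print(jig())
s=robot.observe();st(s);go(s,-31,-20,90);go(s,-31,-20,50)
E
```

```text
[0.5201599365726841, -0.0716495779698033, 0.331]
t 1.65 jig mm [-51.2  -5.3] z 199.8 F [-0.8  0.3  0. ] Fjig [-0.7  0.5]
shift cm [ 2.    1.5  10.98] turn 0.49
shift cm [ 2.    1.5  14.98] turn 0.49
```

>>> jog_arm(
  rows=[
    [2, 1.5, 0, 0.5, 0],
    [2, 1.5, 4, 0.5, 0],
    [2, 1.5, 8, 0.5, 0],
    [2, 1.5, 11, 0.5, 0],
    [2, 1.5, 11, 0.5, 0],
    [2, 1.5, 11, 0.5, 0],
  ],
)

```text
time_s: 2.25
position: [0.4972, -0.1018, 0.0905]
tool_rot: [-3.099, -0.514, -0.0]
wrist_force: [-0.1, -0.3, 0.8]
grip_width: 0.002
```

```bash
python3 - <<'E'
from h import *
from workcell import robot
s=robot.observe();st(s);go(s,-31,-20,50)
c=robot.capture("wrist");cv2.imwrite("pics/w2.png",c["image"][:,:,::-1])
E
```

```text
t 2.25 jig mm [-31.5 -21. ] z 90.5 F [-0.1 -0.3  0.8] Fjig [-0.2 -0.3]
shift cm [ 0.05 -0.1   4.05] turn -0.11
```

View pics/w2.png

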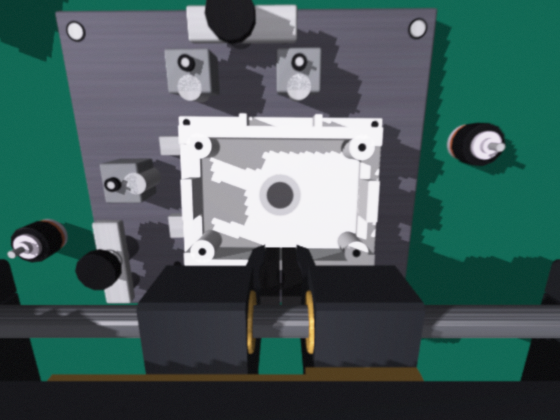

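```bash
python3 - <<'E'
from h import *
from workcell import robot
c=robot.capture("wrist")
for x in(-40,-31,-22):print(x,proj(c,[j2w(x/1e3,-.021,.0905),j2w(x/1e3,-.021,.045)]).round(1).tolist())
# inner edge of -x wall top ~ pix (280,246)
print((w2j(ray(c,285,262,.041))*1e3).round(1),(w2j(ray(c,285,119,.055))*1e3).round(1), (w2j(ray(c,280,195,.036))*1e3).round(1))
E
```

```text
-40 [[280.4, 279.2], [280.2, 244.7]]
-31 [[280.4, 263.6], [280.2, 232.0]]
-22 [[280.3, 247.4], [280.2, 218.9]]
[-54.6 -24.3] [ 40.2 -23.8] [ -8.3 -20.9]
```

The fingertip's front edge is at row 247, where the projection puts it. The hub hole at (280,195) is in line with it. I'll descend into the pocket.

>>> jog_arm(
  rows=[
    [0.2, 0, 1.5, 0, 0],
    [0.2, 0, 3, 0, 0],
    [0.2, 0, 4, 0, 0],
    [0.2, 0, 4.5, 0, 0],
    [0.2, 0, 4.8, 0, 0],
    [0.2, 0, 5.0, 0, 0],
  ],
)

```text
time_s: 2.95
position: [0.501, -0.1014, 0.042]
tool_rot: [3.097, 0.516, 0.005]
wrist_force: [-0.2, 0.4, 0.5]
grip_width: 0.005
```

>>> jog_arm(
  rows=[
    [0, 0, 0.2, 0, 0],
    [0, 0, 0.4, 0, 0],
    [0, 0, 0.5, 0, 0],
    [0, 0, 0.6, 0, 0],
  ],
)

```text
time_s: 3.35
position: [0.5012, -0.1017, 0.0367]
tool_rot: [3.097, 0.516, 0.006]
wrist_force: [-4.3, -0.3, 7.3]
grip_width: 0.003
```

>>> jog_arm(
  rows=[
    [0, 0, 0.2, 0, 0],
    [0, 0, 0.3, 0, 0],
    [0, 0, 0.4, 0, 0],
    [0, 0, 0.5, 0, 0],
  ],
)

```text
time_s: 3.75
position: [0.5008, -0.1019, 0.0322]
tool_rot: [3.096, 0.516, 0.004]
wrist_force: [-5.1, -0.7, 7.3]
grip_width: 0.006
```

>>> jog_arm(
  rows=[
    [0, 0, 0.15, 0, 0],
    [0, 0, 0.25, 0, 0],
    [0, 0, 0.3, 0, 0],
    [0, 0, 0.3, 0, 0],
  ],
)

```text
time_s: 4.15
position: [0.5007, -0.1019, 0.0313]
tool_rot: [3.096, 0.517, 0.002]
wrist_force: [-10.6, 2.9, 25.0]
grip_width: 0.005
```

The force rose to 25 N at z = 31.3 mm, so the hub has bottomed. I'll raise the tip slightly and look.

>>> jog_arm(
  rows=[
    [0, 0, 0, 0, 0],
    [0, 0, -0.2, 0, 0],
    [0, 0, -0.4, 0, 0],
    [0, 0, -0.4, 0, 0],
    [0, 0, -0.4, 0, 0],
  ],
)

```text
time_s: 4.65
position: [0.5006, -0.1019, 0.0352]
tool_rot: [3.097, 0.517, 0.002]
wrist_force: [0.2, 0.2, 0.1]
grip_width: 0.008
```

```bash
python3 - <<'E'
from h import *
from workcell import robot
s=robot.observe();st(s)
c=robot.capture("wrist");cv2.imwrite("pics/w3.png",c["image"][:,:,::-1])
pickle.dump(c,open("w3.pkl","wb"))
E
```

```text
t 4.65 jig mm [-28.3 -22.2] z 35.2 F [0.2 0.2 0.1] Fjig [0.2 0.1]
```

View pics/w3.png

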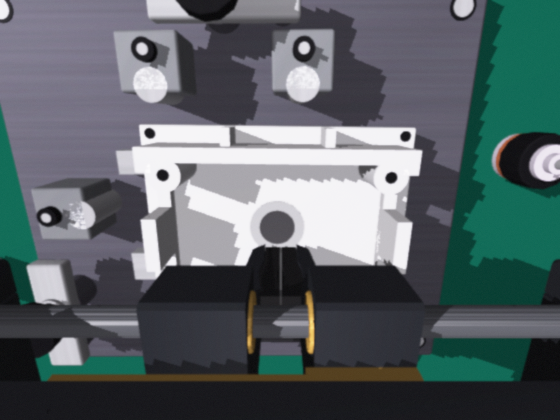

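```bash
python3 - <<'E'
from h import *
c=pickle.load(open("w3.pkl","rb"))
for n,u,v,z in [("fl+y",141,125,.031),("fl-y",414,129,.031),("nose+",150,84,.041),("nose-",302,84,.041),("end",76,213,.041),("hole",277,227,.031),("wall+x in",280,163,.057)]:
    print(n,(w2j(ray(c,u,v,z))*1e3).round(1))
E
```

```text
fl+y [40.2 42.6]
fl-y [ 38.4 -83.8]
nose+ [57.  32.5]
nose- [ 57.  -30.7]
end [ 0.9 73.5]
hole [ -9.8 -20. ]
wall+x in [ 26.4 -21.5]
```

>>> jog_arm(
  rows=[
    [1, -0.15, 0, 0, 0],
    [2, -0.15, 0, 0, 0],
    [3, -0.15, 0, 0, 0],
    [3.8, -0.15, 0, 0, 0],
    [4.2, -0.15, 0, 0, 0],
    [4.4, -0.15, 0, 0, 0],
    [4.6, -0.15, 0, 0, 0],
    [4.8, -0.15, 0, 0, 0],
  ],
)

```text
time_s: 5.5
position: [0.5449, -0.0848, 0.0349]
tool_rot: [3.097, 0.517, -0.0]
wrist_force: [-1.9, -1.0, -0.4]
grip_width: 0.005
```

```bash
python3 - <<'E'
from h import *
from workcell import robot
s=robot.observe();st(s);go(s,27,-21,35)
E
```

```text
t 5.5 jig mm [ 19.1 -20.5] z 34.9 F [-1.9 -1.  -0.4] Fjig [-2.1 -0.3]
shift cm [ 0.79  0.05 -0.01] turn 0.0
```

>>> jog_arm(
  rows=[
    [0.2, 0, 0, 0, 0],
    [0.4, 0, 0, 0, 0],
    [0.6, 0, 0, 0, 0],
    [0.7, 0, 0, 0, 0],
    [0.8, 0, 0, 0, 0],
  ],
)

```text
time_s: 6.0
position: [0.5514, -0.0825, 0.0348]
tool_rot: [3.097, 0.518, -0.004]
wrist_force: [-9.9, -4.0, 5.9]
grip_width: 0.006
```

```bash
python3 - <<'E'
from h import *
from workcell import robot
s=robot.observe();st(s)
c=robot.capture("wrist");cv2.imwrite("pics/w4.png",c["image"][:,:,::-1])
pickle.dump(c,open("w4.pkl","wb"))
E
```

```text
t 6.0 jig mm [ 26.  -20.4] z 34.8 F [-9.9 -4.   5.9] Fjig [-10.6  -0.5]
```

View pics/w4.png

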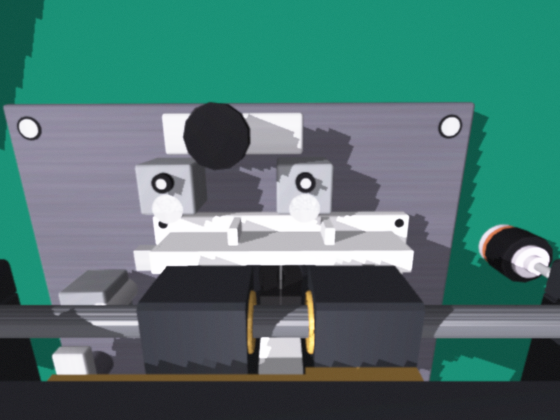

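The force reached 10.6 N and the flange edge is under both noses at (168,213) and (304,213). I'll push a little more to seat it.

>>> jog_arm(
  rows=[
    [0.1, 0, 0, 0, 0],
    [0.2, 0, 0, 0, 0],
    [0.2, 0, 0, 0, 0],
    [0.2, 0, 0, 0, 0],
  ],
)

```text
time_s: 6.45
position: [0.5517, -0.0824, 0.0347]
tool_rot: [3.097, 0.519, -0.011]
wrist_force: [-10.7, -5.1, 6.0]
grip_width: 0.004
```

```bash
python3 - <<'E'
from h import *
from workcell import robot
s=robot.observe();st(s)
c=robot.capture("wrist")
for n,u,v,z in [("fl+y",154,216,.031),("fl-y",408,212,.031),("pl+",8,106,.015),("pl-",470,104,.015),("nose+",168,209,.041),("nose-",305,207,.041)]:
    print(n,(w2j(ray(c,u,v,z))*1e3).round(1))
E
```

```text
t 6.45 jig mm [ 26.3 -20.4] z 34.7 F [-10.7  -5.1   6. ] Fjig [-11.8  -1.3]
fl+y [50.8 43.2]
fl-y [ 52.9 -83.4]
pl+ [103.3 116.1]
pl- [ 104.4 -114.5]
nose+ [57.5 32.1]
nose- [ 58.5 -31.2]
```

>>> jog_arm(
  rows=[
    [-0.5, 0, 0, 0, 0],
    [-1.5, 0, 0, 0, 0],
    [-2.5, 0, 0, 0, 0],
    [-2.5, -1, 0, 0, 0],
    [-2.5, -2, 0, 0, 0],
    [-2.5, -2.8, 0, 0, 0],
    [-2.5, -3.0, 0, 0, 0],
    [-2.5, -3.0, 0, 0, 0],
  ],
)

```text
time_s: 7.3
position: [0.5183, -0.0615, 0.0349]
tool_rot: [3.096, 0.521, -0.011]
wrist_force: [0.3, 0.1, -0.1]
grip_width: 0.007
```

```bash
python3 - <<'E'
from h import *
from workcell import robot
s=robot.observe();st(s);go(s,1,13,34.5)
c=robot.capture("wrist");cv2.imwrite("pics/w5.png",c["image"][:,:,::-1])
E
```

```text
t 7.3 jig mm [ 1.5 10.2] z 34.9 F [ 0.3  0.1 -0.1] Fjig [0.3 0. ]
shift cm [-0.05 -0.28  0.04] turn 0.12
```

View pics/w5.png

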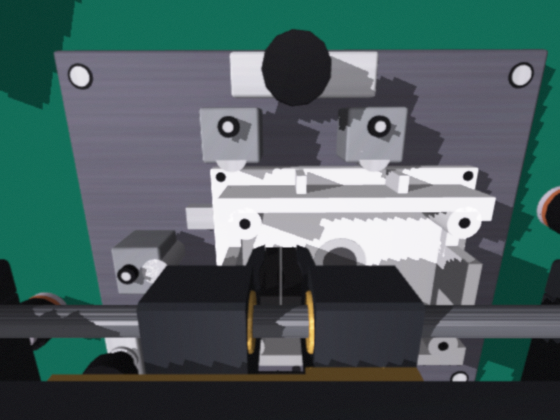

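The hub edge is parallel to the plate edge, at row 168 on both ends. Next I'll push towards the end stop.

>>> jog_arm(
  rows=[
    [0, -0.3, 0, 0, 0],
    [0, -0.5, 0, 0, 0],
    [0, -0.7, 0, 0, 0],
    [0, -0.9, 0, 0, 0],
    [0, -1.1, 0, 0, 0],
    [0, -1.3, 0, 0, 0],
  ],
)

```text
time_s: 7.95
position: [0.5143, -0.0496, 0.035]
tool_rot: [3.096, 0.52, -0.01]
wrist_force: [0.8, -1.3, -0.5]
grip_width: 0.006
```

```bash
python3 - <<'E'
from h import *
from workcell import robot
s=robot.observe();st(s)
c=robot.capture("wrist");cv2.imwrite("pics/w6.png",c["image"][:,:,::-1])
E
```

```text
t 7.95 jig mm [ 1.6 22.7] z 35.0 F [ 0.8 -1.3 -0.5] Fjig [ 0.4 -1.5]
```

View pics/w6.png

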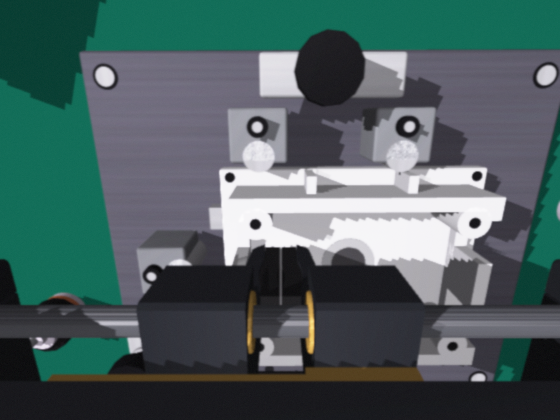

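It is sliding along the stops and staying square (flange edge at row 168 on both ends). I'll keep going.

>>> jog_arm(
  rows=[
    [0, -0.2, 0, 0, 0],
    [0, -0.4, 0, 0, 0],
    [0, -0.6, 0, 0, 0],
    [0, -0.8, 0, 0, 0],
    [0, -1.0, 0, 0, 0],
  ],
)

```text
time_s: 8.5
position: [0.5108, -0.0396, 0.035]
tool_rot: [3.096, 0.52, -0.01]
wrist_force: [0.2, -1.6, -1.0]
grip_width: 0.005
```

```bash
python3 - <<'E'
from h import *
from workcell import robot
s=robot.observe();st(s)
E
```

```text
t 8.5 jig mm [ 1.6 33.3] z 35.0 F [ 0.2 -1.6 -1. ] Fjig [-0.3 -1.6]
```

>>> jog_arm(
  rows=[
    [0, -0.1, 0, 0, 0],
    [0, -0.2, 0, 0, 0],
    [0, -0.3, 0, 0, 0],
    [0, -0.4, 0, 0, 0],
  ],
)

```text
time_s: 8.9
position: [0.5099, -0.0368, 0.0351]
tool_rot: [3.094, 0.52, -0.009]
wrist_force: [1.3, -8.3, -2.6]
grip_width: 0.002
```

```bash
python3 - <<'E'
from h import *
from workcell import robot
s=robot.observe();st(s)
c=robot.capture("wrist");cv2.imwrite("pics/w7.png",c["image"][:,:,::-1])
E
```

```text
t 8.9 jig mm [ 1.7 36.3] z 35.1 F [ 1.3 -8.3 -2.6] Fjig [-1.5 -8.3]
```

View pics/w7.png

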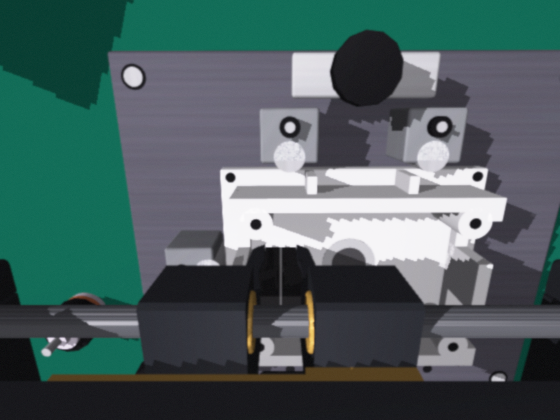

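The end stop gave 8.3 N. I'll re-seat against the rear stops from the middle of the hub.

>>> jog_arm(
  rows=[
    [0, 1, 0, 0, 0],
    [0, 2.5, 0, 0, 0],
    [0, 3.6, 0, 0, 0],
    [1, 3.6, 0, 0, 0],
    [2, 3.6, 0, 0, 0],
    [2.3, 3.6, 0, 0, 0],
    [2.5, 3.6, 0, 0, 0],
    [2.6, 3.6, 0, 0, 0],
  ],
)

```text
time_s: 9.75
position: [0.5447, -0.0628, 0.0348]
tool_rot: [3.093, 0.523, -0.017]
wrist_force: [-10.4, -7.3, 7.2]
grip_width: 0.005
```

```bash
python3 - <<'E'
from h import *
from workcell import robot
s=robot.observe();st(s)
E
```

```text
t 9.75 jig mm [26.1  0.4] z 34.8 F [-10.4  -7.3   7.2] Fjig [-12.2  -3.5]
```

>>> jog_arm(
  rows=[
    [-0.5, 0, 0, 0, 0],
    [-1.5, 0, 0, 0, 0],
    [-2.5, 0, 0, 0, 0],
    [-2.5, 0, -1, 0, 0],
    [-2.5, 0, -3, 0, 0],
    [-2.5, 0, -6, 0, 0],
    [-4.5, 0, -10, 0, 0],
    [-7, 0, -14, 0, 0],
  ],
)

```text
time_s: 10.55
position: [0.4797, -0.0847, 0.1775]
tool_rot: [3.093, 0.524, -0.016]
wrist_force: [0.4, -0.5, 0.0]
grip_width: 0.006
```

>>> jog_arm(
  rows=[
    [0, 0, -1, 0, 0],
    [0, 0, -2, 0, 0],
    [0, 0, -2, 0, 0],
    [0, 0, -2, 0, 0],
  ],
)

```text
time_s: 10.95
position: [0.4797, -0.0842, 0.1963]
tool_rot: [3.094, 0.525, -0.018]
wrist_force: [0.5, 0.2, -0.5]
grip_width: 0.01
```

```bash
python3 - <<'E'
from h import *
from workcell import robot
s=robot.observe();st(s)
c=robot.capture("wrist");cv2.imwrite("pics/w8.png",c["image"][:,:,::-1]);pickle.dump(c,open("w8.pkl","wb"))
cv2.imwrite("pics/w8z.png",cv2.resize(c["image"][20:220,130:390,::-1],(780,600),interpolation=2))
E
```

```text
t 10.95 jig mm [-42.3   1.3] z 196.3 F [ 0.5  0.2 -0.5] Fjig [0.5 0.1]
```

View pics/w8.png

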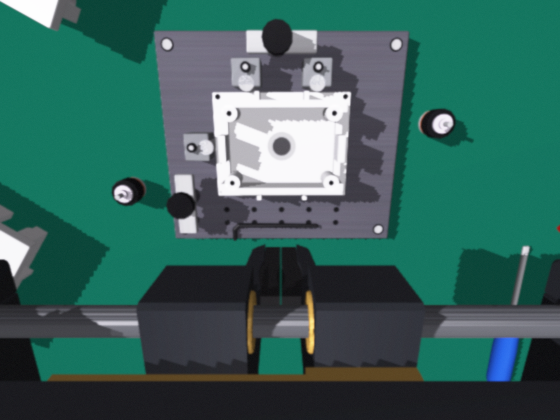

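View pics/w8z.png

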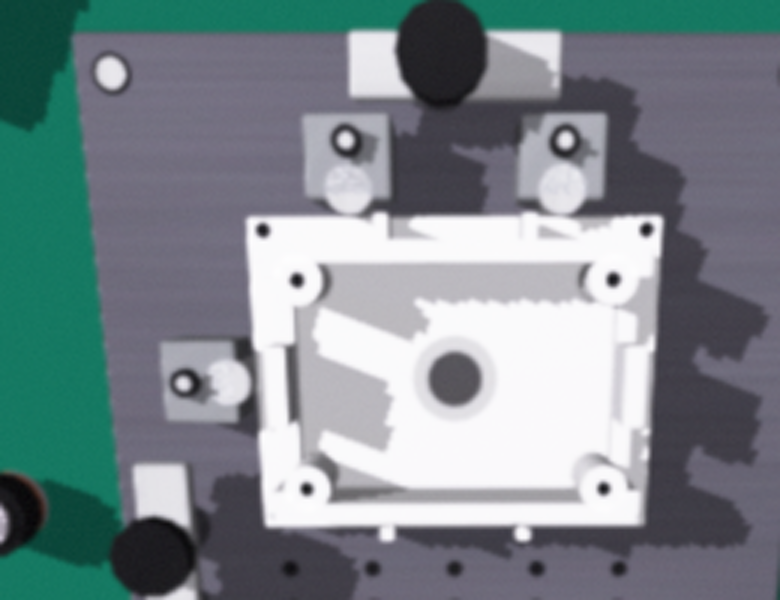

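```bash
python3 - <<'E'
from h import *
c=pickle.load(open("w8.pkl","rb"))
p=lambda u,v:(u/3+130-.33,v/3+20-.33)
f=lambda n,u,v,z:print(n,(w2j(ray(c,*p(u,v),z))*1e3).round(1))
f("rear+ c",348,188,.041);f("rear- c",562,187,.041);f("end c",229,383,.041);f("end R edge",252,383,.041)
f("fl++",247,217,.031);f("fl+-",663,217,.031);f("fl-+",265,527,.031);f("fl--",644,526,.031);f("hole",455,379,.031)
f("end L nose r",205,383,.041)
f("rearnose front",348,213,.041);f("rearnose front",562,212,.041)
# hex key etc
E
```

```text
rear+ c [56.7 32.8]
rear- c [ 57.3 -30.9]
end c [-0.8 72. ]
end R edge [-0.7 64.7]
fl++ [49.  65.4]
fl+- [ 49.6 -63.7]
fl-+ [-50.4  65.2]
fl-- [-49.6 -64.3]
hole [-0.3  0.6]
end L nose r [-0.8 79.5]
rearnose front [49.7 33. ]
rearnose front [ 50.3 -31.2]
```

```bash
python3 -c "
from workcell import robot
print(robot.job_done(),robot.observe()['time_s'])"
```

```text
the job is handed in; nothing more can be done
the job is handed in; nothing more can be done
```

I pressed the hub flat, slid it back against both rear stops, then slid it along to the end stop, and handed the job in at about 11 s. My last checks found it flat and touching all three stops; `job_done` gives no verdict.

- **Pressing:** I pushed a closed fingertip on the front of the pocket floor. The force rose to 25 N and the tip stopped at z ≈ 31.3 mm, where the floor should be with the pins in.
- **Rear stops:** I pushed the inside of the +x wall until it stopped at about 12 N, and pushed it again at the end from mid-hub. It stopped within about 0.2 mm of the same place.
- **End stop:** I pushed the inside of the +y wall until the stop pushed back with 8 N.

**Last wrist picture, in the jig frame** (calibration is good to about 2 mm, and I had set the frame from the stop noses):

| Check | Measured | Expected |
|---|---|---|
| Flange +x edge | 49.0 to 49.6 mm | rear nose faces measured at 49.7 and 50.3 mm |
| Flange +y edge | 65.3 mm | end nose face measured at 64.7 mm |
| Hub centre | (-0.3, 0.6) mm | (0, 0) |
| Angle off square | about 0.005 rad (from the flange edges) | under 0.025 rad |

- **Flatness:** I did not measure the tilt directly. It follows from the press height and from the flange measuring close to its true size at rest height.
- **Bystanders:** those in the wrist view (both motors, the hex key and part of the screwdriver) looked unmoved. I did not check the others after the job, but the arm did not go near them at bench height.

No check failed. The first two jig estimates, from the top and wrist cameras, disagreed by about 3 mm, and I settled that using the stop noses and contact forces.

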